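# Lock the plug into the oil shuttle's cam coupler

### The arm

A 6-joint arm with a two-finger parallel gripper is mounted at the origin on the work surface. World frame = base frame: x ahead of the robot, y to its left, z up, the work surface at z = 0. Lengths are in m, angles in rad, forces in N, time in s.
With the tool pointing down it reaches from about 0.325 to 1 m from the base axis. Payload 5.1 kg.
Tool frame: the origin (TCP) lies on the front face of the gripper's body, between the roots of the fingers; the fingertips stand 73 mm ahead of it and the grasp point (between the pads) lies 54 mm ahead of it; z points along the fingers, y is the line along which they close (so a half turn about z gives the same grasp; the last joint's range is limited). The gripper opens to 85 mm and grips with 20 to 120 N. Pads are 22 mm wide; open, the fingers measure 114 mm over their backs; the gripper's body (76 mm by 85 mm) begins 54 mm behind the grasp point. The pads swing forward as they close: fully open they stand 13 mm farther back than shut.
Start: joints at [-1.23, 0.124, 1.65, -0, 1.367, -0.083], TCP at [0.267, -0.592, 0.304] pointing down, gripper open.
Joint ranges: [-2.61, 2.61], [-1.02, 2.33], [0.03, 2.71], [-1.35, 4.49], [0.32, 2.68], [-2.91, 2.91]. Speed limits (rad/s): [2.57, 2.57, 3.14, 3.14, 3.14, 3.14].

### API

Orientations are given as a unit quaternion [x, y, z, w].
In Python, from plant import bot, optics, workorder, nets gives the robot as it stands.
- The arm moves only by the tool play_rows, never from a script. Its argument "steps" is a list of rows, each a list of 7 numbers: the shift along the tool's x, y, z in m, then the turn, a rotation vector about the tool's x, y, z in rad, then the closure, from -1 (fully open) to 1 (shut), so that 0 is half open. A call has 1 to 5 rows; each row is the pose to reach, as a shift and turn from the pose commanded when the call began, along the tool's axes at that moment; what a row does not reach only later rows make up. A row lasts 1/10 s, in which the tool goes at most 50 mm and 8.59 degrees, less where a joint would pass 70% of its speed; a pose out of reach is approached as far as the arm can. A call with a gripper value outside its range is refused whole. The fingers move at their own pace and stop on an object; "squeeze" is the grip in N (left out, the last holds). Time passes only in rows, so rows that repeat a pose let the fingers close. It gives the time, the measured TCP pose, the force, the opening and the grip force at its end, in the units of the state.
- bot.observe(): the state, without advancing time (a new reading comes with each control period).
- optics.grab_frame(name): name is "scene" or "top" or "wrist"; returns the picture (420x560x3 uint8, blue, green, red); there is no depth.
- optics.camera_info(name): a dict with "vfov" (degrees; the focal length in pixels is half the picture's height over the tangent of half this angle, whatever the lens; pixels are square), "cx", "cy" (the principal point, pixels), "extrinsics" (4x4, takes a point from world to camera coordinates); the wrist camera has in their place "mount" (4x4, takes a point from camera to tool coordinates, whose origin is the TCP and whose axes are the flange's). Camera axes: x right, y down, z forward; pixel columns grow to the right and rows downward; lengths in m; the calibration is good to about 2 mm. A picture is of the moment at which its call begins: read the wrist's pose just before it. camera_info takes no time and is no camera call.
- workorder.sign_off(): hands the job in; it is judged then, once.
Trained networks look in the newest picture that a camera, given by its name, has taken for a name from the list of things; names that differ only in an ending like _2 or _b are one class to them, and where a whole thing is asked for, a point or a joint stands for the part that bears it (a point fixed in the world has none). Each returns a list of dicts, best first, with "p" (0 to 1); they miss things now and then, are a little off and sometimes report something else, mostly with a low value. They report only what shows in the picture. A call takes as long as a camera call. They do not tell look-alikes from the thing itself.
- nets.silhouettes(camera, query): "mask" (420x560 bool, what is visible of it) and "bbox" ([left, top, right, bottom] in pixels, round what is visible of it).
The state is a dict: "time": time; "q": joint angles; "joint_vel": joint speeds; "effort": joint torques, N m; "tool_pos": TCP position; "tcp_rot": TCP orientation; "contact_force": force on the tool from outside, world axes, zero at the start; "moment": the same for the moment, N m; "width": finger opening in m; "grip_force": force on a finger pad.
Only numpy, scipy, OpenCV 4.12 (cv2) and the standard library are available. Lean on these libraries where they do the work, as an engineer would, in place of code of your own. Each camera call takes 0.05 s, during which the arm holds its last target. There are 200 camera calls.

### The job

Close the fryer-oil shuttle's port so that it can be carried: push the steel plug squarely down into the upright coupler until it beds firmly on the gasket, without crushing it. Then swing both cam arms down together, neither running ahead of the other and neither forced, until both lie fully home along the coupler's body; let go, and leave the other kitchen things where they stand.

Things in the scene. Friction and masses are not known exactly. Their poses are not given: they have to be found in the camera images.
- shuttle: Low closed stainless fryer-oil tank, 250 (x) by 190 (y) by 100 high, heavy, does not move, with a small carrying handle at each end and a 13 high breather at one corner of the lid. Origin under its centre on the table.
- coupler: Stainless 1-inch cam-and-groove coupler standing upright on the tank lid, socket up. Origin on its axis at lid level, z up. Mouth at z = 79, outside diameter 48, bore 39.6, sharp-edged. Two cam arms hinge on pins at z = 70, y = +23 (left) and -23 (right). The lugs round the pins reach 30 from the axis in y and 12.5 to each side in x. A rubber gasket lies inside.
- coupler_mouth (a point): Centre of the coupler's mouth. The gasket, unseen from outside, has its top 24.5 (fresh) to 28.5 (worn) below it, not known beforehand. It gives only from 9 N on, then 4.5 N more per mm, and keeps up to 2 mm of squeeze when let go. To bed the plug, press it straight down with 15 to 25 N and hold for half a second; over 30 N crushes the gasket.
- plug: Stainless plug, 42 high, 0.2 kg, upright on the table: nose of diameter 36.5 with a 3 chamfer, cam groove round its middle (10 to 25 above the nose), collar of diameter 39 over the top 9.5, open cup with cross bar on top. Origin: centre of the nose's underside, z to the top. Locked, its origin is at z = 49 to 52 in the coupler's frame and the collar stays 2 to 5 outside the mouth.
- cam_left (a joint): Left cam arm, rad: 0 = wide open (lever 25 degrees above level, pointing away from the coupler), 0.44 = level, 2.0 = stop, fully home, lever straight down along the body, outer faces of the two levers then 60 apart. It stays where left. Free to about 1.2, where its cam meets the plug's nose and begins to pull the plug down, then up to 0.5 N m (18 N at 28 from the pin).
- cam_right (a joint): Right cam arm, same values as the left. If the plug stands too high (nose less than 25.5 below the mouth) the cams jam against its nose at about 1.2 and must not be forced: press the plug deeper. An arm closed alone cocks the plug. More than 45 N on a lever bends it.
- lever_left: Flat steel lever of the left cam arm, 13 wide, 6 thick, finger ring at its end (58 from the pin in all). Origin on its pin (70 above the lid, 23 from the coupler's axis on its + y side); at joint 0 its x, y, z axes are level along the pin, level outwards, and up, and they turn with the lever. The outer face (upper when open) lies 7 from the pin.
- lever_right: Flat steel lever of the right cam arm, 13 wide, 6 thick, finger ring at its end (58 from the pin in all). Origin on its pin (70 above the lid, 23 from the coupler's axis on its - y side); at joint 0 its x, y, z axes are level along the pin, level outwards, and up, and they turn with the lever. The outer face (upper when open) lies 7 from the pin.
- lever_left_end (a point): Point on the outer face of the left lever, 44 from its pin along the lever, just short of the ring.
- lever_right_end (a point): Point on the outer face of the right lever, 44 from its pin along the lever, just short of the ring.
- bowl: Loose steel mixing bowl, diameter 150, 65 high; a bystander. Origin under its centre.
- steamer: Loose lidded bamboo steamer, diameter 156, 57 high; a bystander. Origin under its centre.
- sauce: Loose brown glass sauce bottle, diameter 56, 170 high; a bystander. Origin under its centre.
Mind the look-alikes: they are no part of the job. Several things look just like the plug: the one meant starts nearest to the robot's base.

How it is judged:
On the way:
1. the plug, in the socket and square, is pressed on the gasket with at least 14 N while both arms are still open (contact force between plug and coupler above 14 N and z of plug in the frame of coupler below 0.057 m and horizontal distance between plug and coupler below 0.003 m and angle between the z axis of plug and the z axis of coupler, either way round below 0.08 rad and value of joint each of cam_left, cam_right below 1.1 rad), for 0.2 s.
At the end, for the whole second after the job is handed in: Both cam arms are home (within 0.07 rad of their stop), and the plug is locked in the coupler at rest: upright, square within 0.05 rad, centred within 3 mm, nose 47 to 52.5 mm above the lid (value of joint each of cam_left, cam_right above 1.93 rad and z of plug in the frame of coupler between 0.047 and 0.0525 m and horizontal distance between plug and coupler below 0.003 m and angle between the z axis of plug and the z axis of coupler, either way round below 0.05 rad and angle between plug's own z axis and vertical below 0.05 rad and linear speed of plug below 0.01 m/s); the robot touches nothing.
It fails at once if the plug is pressed on the gasket with more than 30 N before the arms are swung (contact force between plug and coupler above 30 N and value of joint each of cam_left, cam_right below 1.1 rad).
It fails at once if a cam arm is forced with more than 45 N (contact force between the fingers and lever_left above 45 N or contact force between the fingers and lever_right above 45 N).
It fails at once if one cam arm runs far ahead of the other (some 0.6 rad) ((value of joint cam_left above 0.95 rad and value of joint cam_right below 0.35 rad) or (value of joint cam_left below 0.35 rad and value of joint cam_right above 0.95 rad) or (value of joint cam_left above 1.3 rad and value of joint cam_right below 0.75 rad) or (value of joint cam_left below 0.75 rad and value of joint cam_right above 1.3 rad) or (value of joint cam_left above 1.75 rad and value of joint cam_right below 1.15 rad) or (value of joint cam_left below 1.15 rad and value of joint cam_right above 1.75 rad)).
It fails at once if a bystander (bowl, steamer or bottle) is pushed more than 25 mm or tipped (distance of any of bowl, steamer, sauce from where it was at the start of the episode above 0.025 m or angle between any of bowl, steamer, sauce's own z axis and vertical above 0.3 rad).
It also fails if it takes over 72 s, if anything falls off the work surface, if the arm or the gripper's body presses on something with over 40 N, if the wrist force passes 120 N, or if a joint passes its speed limit or range.

## Working session

There is one attempt and no reset: what is moved stays moved. The work goes in short steps, Python scripts to look and compute and a tool call to move; the robot and the scene stay as the last step left them, time stands still between calls to the robot, and variables do not carry over. Pictures are saved under pics/ and viewed, at most 12 in all, crops included, and the job is handed in when it is done.

Besides the shell and the picture viewer there is one more tool, called after "Call:" as name(argument=value, ...), one argument or row to a line, values as JSON. play_rows: Moves the arm, as the interface text tells. Its arguments: {"type":"object","properties":{"steps":{"type":"array"},"squeeze":{"type":"number"}},"required":["steps"]}

```bash
mkdir -p pics; ls
cat > h.py <<'E'
import numpy as np, cv2
from scipy.spatial.transform import Rotation as R
from plant import bot, optics, workorder, nets
def cam(name, st=None):
    i=optics.camera_info(name); f=210/np.tan(np.radians(i["vfov"])/2)
    if "extrinsics" in i: T=np.linalg.inv(np.array(i["extrinsics"]))
    else:
        st=st or bot.observe(); B=np.eye(4); B[:3,:3]=R.from_quat(st["tcp_rot"]).as_matrix(); B[:3,3]=st["tool_pos"]; T=B@np.array(i["mount"])
    return f,i["cx"],i["cy"],T   # T: cam->world
def ray(c,u,v):
    f,cx,cy,T=c; d=T[:3,:3]@np.array([(u-cx)/f,(v-cy)/f,1]); return T[:3,3],d/np.linalg.norm(d)
def onz(c,u,v,z):
    o,d=ray(c,u,v); return o+d*(z-o[2])/d[2]
def proj(c,p):
    f,cx,cy,T=c; q=np.linalg.inv(T)@np.append(p,1); return np.array([cx+f*q[0]/q[2],cy+f*q[1]/q[2]])
def tri(rays):
    A=np.zeros((3,3));b=np.zeros(3);Ps=[]
    for o,d in rays:
        P=np.eye(3)-np.outer(d,d);A+=P;b+=P@o;Ps.append((P,o))
    x=np.linalg.solve(A,b); return x,[np.linalg.norm(P@(x-o)) for P,o in Ps]
E
python3 - <<'E'
from h import *
for k in ("scene","top"):
    im=optics.grab_frame(k); cv2.imwrite(f"pics/{k}0.png",im); c=cam(k); print(k,c[0],c[1:3],c[3].round(3).tolist())
    for q in ("plug","coupler","lever_left","lever_right","bowl","steamer","sauce","shuttle"):
        print(q,[(round(d["p"],2),[int(x) for x in d["bbox"]]) for d in nets.silhouettes(k,q)])
print(optics.camera_info("wrist")); print(bot.observe())
a=cv2.imread("pics/scene0.png")
E
```

```text
pics
scene 395.530043910032 (282.7082388992926, 208.182734620302) [[0.425, 0.62, -0.659, 1.2], [0.905, -0.294, 0.308, -0.338], [-0.003, -0.727, -0.686, 0.844], [0.0, 0.0, 0.0, 1.0]]
plug [(0.8, [162, 275, 180, 294]), (0.7, [119, 268, 135, 289]), (0.68, [173, 248, 186, 272])]
coupler [(0.92, [297, 182, 359, 218])]
lever_left [(0.54, [334, 189, 363, 195])]
lever_right [(0.64, [297, 188, 319, 199])]
bowl [(0.83, [182, 280, 247, 342]), (0.66, [299, 191, 319, 193])]
steamer [(0.76, [357, 152, 408, 192])]
sauce [(0.71, [99, 196, 133, 247])]
shuttle [(0.74, [287, 184, 373, 275])]
top 401.52466731405144 (284.34158327995766, 208.06941042077173) [[0.023, -0.992, 0.122, 0.38], [-1.0, -0.023, 0.0, -0.008], [0.002, -0.122, -0.993, 1.306], [0.0, 0.0, 0.0, 1.0]]
plug [(0.72, [369, 224, 383, 236]), (0.5, [414, 224, 429, 238])]
coupler [(0.84, [227, 185, 275, 205])]
lever_left [(0.67, [225, 181, 242, 191])]
lever_right [(0.46, [259, 198, 266, 202]), (0.41, [371, 225, 382, 237])]
bowl [(0.87, [347, 139, 392, 184]), (0.44, [211, 152, 298, 245])]
steamer [(0.72, [124, 222, 182, 274])]
sauce [(0.93, [410
[... 479 characters left out ...]
e+00]])}
{'time': 0.9, 'q': array([-1.22962641e+00,  1.23779978e-01,  1.65030863e+00, -1.94003163e-05,
        1.36752633e+00, -8.25918464e-02]), 'joint_vel': array([-0.00154325,  0.00082994, -0.00044078, -0.00060667, -0.00087606,
       -0.00103331]), 'effort': array([ 9.33734395e-05, -4.23589003e+01, -3.65762901e+01,  7.71815780e-05,
        3.21883608e-04,  7.46186601e-06]), 'tool_pos': array([ 0.26724259, -0.59249747,  0.30393007]), 'tcp_rot': array([ 9.77636684e-01,  2.10301007e-01, -1.08577377e-05, -9.82470229e-06]), 'contact_force': array([ 0.60413716, -0.86874689, -0.00689385]), 'moment': array([ 0.00052377,  0.02340951, -0.04386481]), 'grip_force': 0.0, 'width': 0.08509372769117939}
```

Run:
```python
from h import *
s=cv2.imread("pics/scene0.png");t=cv2.imread("pics/top0.png")
a=cv2.resize(s[140:345,80:420],(600,362)); b=cv2.resize(t[140:300,110:450],(600,282))
cv2.imwrite("pics/m0.png",np.vstack([a[:318],b]))
ct=cam("top");cs=cam("scene")
B={"a":(376,230),"b":(421.5,231)}
for k,(u,v) in B.items(): print(k,onz(ct,u,v,.03).round(3), proj(cs,onz(ct,u,v,.03)).round())
for u,v in((171,284),(127,278),(179.5,260)): p=onz(cs,u,v,.02);print(u,v,p.round(3),np.hypot(p[0],p[1]).round(3),proj(ct,p).round())
print(onz(ct,251,195,.18))
```

```text
a [ 0.473 -0.301  0.03 ] [180. 257.]
b [ 0.473 -0.446  0.03 ] [124. 276.]
171 284 [ 0.54  -0.343  0.02 ] 0.64 [388. 210.]
127 278 [ 0.474 -0.44   0.02 ] 0.647 [419. 231.]
179.5 260 [ 0.473 -0.303  0.02 ] 0.562 [376. 230.]
[0.55323289 0.08753496 0.18      ]
```

View pics/m0.png

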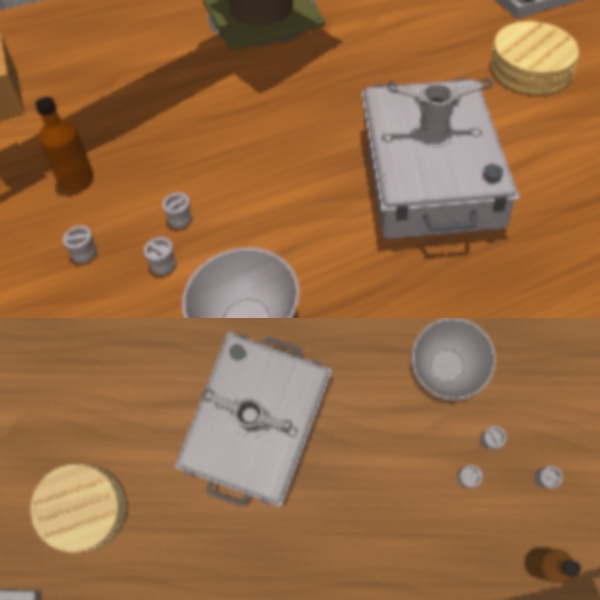

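Plug-like things in the scene picture: (179,260) at 0.56 m from the base, (171,284) at 0.64 m and (127,278) at 0.65 m. The first is nearest to the base, so it is the one meant. I'll confirm that with a crop from the wrist camera. The coupler's lever axis runs at about 66° in the world.

Call:
play_rows(
  steps=[
    [0.04,-0.025,0,0,0,0.14,-1],
    [0.08,-0.05,0,0,0,0.28,-1],
    [0.12,-0.075,0,0,0,0.42,-1],
    [0.16,-0.1,0,0,0,0.56,-1],
    [0.2,-0.12,0,0,0,0.7,-1],
  ],
)

```text
time: 1.4
tool_pos: [0.4008, -0.3991, 0.3041]
tcp_rot: [0.99, -0.141, 0.0, 0.0]
contact_force: [0.3, 0.1, -0.1]
width: 0.0854
grip_force: 0.0
```

```bash
cat >> h.py <<'E'
def go(p=None,yaw=None):
    """tool shift & z-turn from present pose to TCP p, tool-x heading yaw(deg)"""
    st=bot.observe(); M=R.from_quat(st["tcp_rot"]); m=M.as_matrix()
    y0=np.degrees(np.arctan2(m[1,0],m[0,0])); print("t",round(st["time"],2),"pos",st["tool_pos"].round(4),"yaw",y0.round(2),"tilt",m[:,2].round(4),"q",st["q"].round(2),"w",round(st["width"],4),"F",st["contact_force"].round(1))
    if p is not None: print("shift",M.inv().apply(np.array(p)-st["tool_pos"]).round(4))
    if yaw is not None:
        print("turn",R.from_matrix(m.T@np.column_stack([[np.cos(np.radians(yaw)),np.sin(np.radians(yaw)),0],[np.sin(np.radians(yaw)),-np.cos(np.radians(yaw)),0],[0,0,-1]])).as_rotvec().round(4))
E
python3 -c "
from h import *
go((.473,-.302,.26),-24)"
```

```text
t 1.4 pos [ 0.4008 -0.3991  0.3041] yaw -16.17 tilt [ 4.e-04 -3.e-04 -1.e+00] q [-0.88 -0.06  1.84  0.    1.36  0.97] w 0.0854 F [ 0.3  0.1 -0.1]
shift [ 0.0423 -0.1133  0.0441]
turn [ 1.000e-04 -4.000e-04  1.366e-01]
```

Call:
play_rows(
  steps=[
    [0.014,-0.038,0.015,0,0,0.068,-1],
    [0.028,-0.076,0.03,0,0,0.136,-1],
    [0.042,-0.113,0.044,0,0,0.136,-1],
    [0.042,-0.113,0.044,0,0,0.136,-1],
    [0.042,-0.113,0.044,0,0,0.136,-1],
  ],
)

```text
time: 1.9
tool_pos: [0.4717, -0.303, 0.2596]
tcp_rot: [0.979, -0.204, -0.0, 0.0]
contact_force: [0.7, -0.7, 0.4]
width: 0.0857
grip_force: 0.0
```

Run:
```python
from h import *
go(); c=cam("wrist"); im=optics.grab_frame("wrist"); cv2.imwrite("pics/w1.png",im)
for d in nets.silhouettes("wrist","plug"):
    ys,xs=np.where(d["mask"]);print(round(d["p"],2),d["bbox"],xs.mean().round(1),ys.mean().round(1),onz(c,xs.mean(),ys.mean(),.03).round(4))
```

```text
t 1.9 pos [ 0.4717 -0.303   0.2596] yaw -23.5 tilt [-8.e-04  0.e+00 -1.e+00] q [-0.67 -0.04  1.9  -0.    1.29  1.31] w 0.0857 F [ 0.7 -0.7  0.4]
0.91 [398.8, 95.9, 462.8, 147.6] 432.4 120.5 [ 0.475  -0.4439  0.03  ]
0.88 [255.5, 166.8, 297.5, 216.9] 276.6 189.6 [ 0.4724 -0.3009  0.03  ]
0.76 [264.9, 65.0, 312.0, 116.4] 290.7 89.4 [ 0.5446 -0.345   0.03  ]
```

View pics/w1.png

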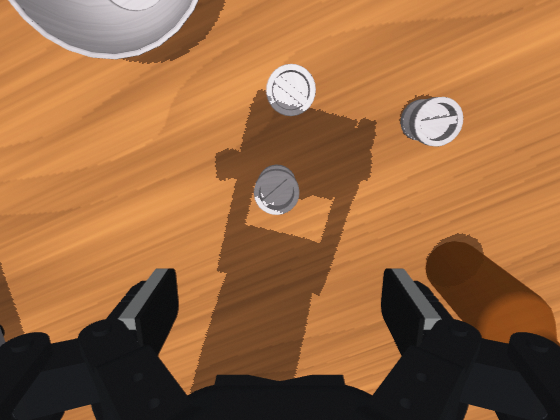

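The wrist picture shows plugs at (276,190), (291,89) and (433,121). The one at (276,190) is nearest to the base, and its position (0.472, −0.301) matches the candidate at scene pixel (179,260). It is confirmed as the plug. Next I fit its pose and height.

```bash
cat >> h.py <<'E'
from scipy.optimize import minimize
def plughull(c,p):
    a=np.linspace(0,2*np.pi,40); P=[]
    for r,z in((.0195,.042),(.0195,.0325),(.01825,.003),(.01525,0)): P+=[proj(c,np.array(p)+[r*np.cos(t),r*np.sin(t),z]) for t in a]
    return cv2.convexHull(np.array(P,np.float32))[:,0]
def edgecost(p,obs):
    s=0
    for c,cnt in obs:
        h=plughull(c,p); s+=np.mean([min(abs(cv2.pointPolygonTest(h,(float(u),float(v)),True)),4)**2 for u,v in cnt])
    return s
def contour(m):
    cs,_=cv2.findContours(m.astype(np.uint8),cv2.RETR_EXTERNAL,cv2.CHAIN_APPROX_NONE); return max(cs,key=len)[:,0]
def near(cam_,name,c,guess):
    L=nets.silhouettes(cam_,name); g=proj(c,guess); 
    k=[d for d in L if abs(np.argwhere(d["mask"]).mean(0)[::-1]-g).max()<15]
    return k[0]["mask"] if k else None
E
python3 - <<'E'
from h import *
obs={}
for k in("wrist","scene","top"):
    c=cam(k); optics.grab_frame(k); m=near(k,"plug",c,[.473,-.302,.02]); print(k,m is not None)
    if m is not None: obs[k]=(c,contour(m))
for ks in (["wrist"],["wrist","top","scene"]):
    o=[obs[k] for k in ks if k in obs]
    f=(lambda q:edgecost([q[0],q[1],q[2]],o))
    r=minimize(f,[.473,-.302,0],method="Nelder-Mead",options=dict(initial_simplex=np.array([[.473,-.302,0],[.478,-.302,0],[.473,-.297,0],[.473,-.302,.006]]),xatol=1e-5)); print(ks,r.x.round(4),r.fun)
E
```

```text
wrist True
scene True
top True
['wrist'] [ 0.4716 -0.3001 -0.0044] 0.12581905801379045
['wrist', 'top', 'scene'] [ 0.4723 -0.3005 -0.0014] 4.669292771304399
```

```bash
python3 -c "
from h import *
go((.472,-.3003,.09),-24)"
```

```text
t 2.3 pos [ 0.4711 -0.3044  0.2603] yaw -23.7 tilt [ 5.e-04 -4.e-04 -1.e+00] q [-0.67 -0.04  1.9  -0.    1.29  1.32] w 0.0854 F [ 0.1  0.7 -0. ]
shift [-0.0009 -0.0041  0.1703]
turn [ 0.0002 -0.0006  0.0053]
```

Call:
play_rows(
  steps=[
    [-0.0005,-0.003,0.04,0,0,0,-0.18],
    [-0.0005,-0.003,0.08,0,0,0,-0.18],
    [-0.0005,-0.003,0.12,0,0,0,-0.18],
    [-0.0005,-0.003,0.16,0,0,0,-0.18],
    [-0.0005,-0.003,0.17,0,0,0,-0.18],
  ],
)

```text
time: 2.8
tool_pos: [0.4693, -0.2989, 0.085]
tcp_rot: [0.979, -0.205, -0.004, -0.002]
contact_force: [-1.4, 0.4, -0.4]
width: 0.0507
grip_force: 0.0
```

Call:
play_rows(
  steps=[
    [0,0,0.005,0,0,0,-0.18],
    [0,0,0.01,0,0,0,-0.18],
    [0,0,0.014,0,0,0,-0.18],
    [0,0,0.016,0,0,0,-0.18],
    [0,0,0.016,0,0,0,-0.18],
  ],
)

```text
time: 3.3
tool_pos: [0.4726, -0.301, 0.0748]
tcp_rot: [0.979, -0.205, 0.001, 0.0]
contact_force: [-0.6, -0.3, 0.5]
width: 0.0507
grip_force: 0.0
```

Call:
play_rows(
  steps=[
    [0,0,0.001,0,0,0,-0.18],
    [0,0,0.002,0,0,0,-0.18],
    [0,0,0.003,0,0,0,-0.18],
    [0,0,0.003,0,0,0,-0.18],
  ],
)

```text
time: 3.7
tool_pos: [0.4721, -0.3006, 0.0708]
tcp_rot: [0.979, -0.205, -0.0, -0.0]
contact_force: [0.1, 0.3, -0.1]
width: 0.0505
grip_force: 0.0
```

Run:
```python
from h import *
im=optics.grab_frame("wrist"); cv2.imwrite("pics/w2.png",im[60:420,60:500])
go()
```

```text
t 3.75 pos [ 0.4721 -0.3006  0.0708] yaw -23.62 tilt [-2.e-04  1.e-04 -1.e+00] q [-0.66  0.19  2.01 -0.    0.94  1.32] w 0.0503 F [ 0.6  0.3 -0.1]
```

View pics/w2.png

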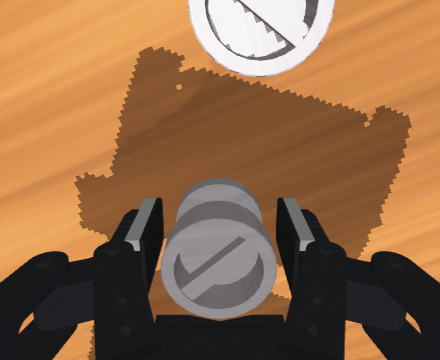

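The picture shows the plug at crop pixel (218,270), centred between the pads at 162 and 277. Next I feel for the table.

Call:
play_rows(
  steps=[
    [0,0,0.001,0,0,0,-0.18],
    [0,0,0.001,0,0,0,-0.18],
  ],
)

```text
time: 3.95
tool_pos: [0.4721, -0.3006, 0.0698]
tcp_rot: [0.979, -0.205, -0.0, -0.0]
contact_force: [-0.5, -0.2, -0.5]
width: 0.0503
grip_force: 0.0
```

Call:
play_rows(
  steps=[
    [0,0,0.001,0,0,0,-0.18],
    [0,0,0.001,0,0,0,-0.18],
  ],
)

```text
time: 4.15
tool_pos: [0.4723, -0.3007, 0.0695]
tcp_rot: [0.979, -0.205, -0.0, -0.0]
contact_force: [-2.4, 1.5, 3.6]
width: 0.0506
grip_force: 2.3
```

Call:
play_rows(
  steps=[
    [0,0,0.001,0,0,0,-0.18],
    [0,0,0.001,0,0,0,-0.18],
  ],
)

```text
time: 4.35
tool_pos: [0.4723, -0.3007, 0.0695]
tcp_rot: [0.979, -0.205, -0.001, -0.0]
contact_force: [-3.7, 3.6, 11.8]
width: 0.0503
grip_force: 5.8
```

Call:
play_rows(
  steps=[
    [0,0,-0.015,0,0,0,-0.18],
    [0,0,-0.035,0,0,0,-0.18],
    [0,0,-0.035,0,0,0,-0.18],
    [0,0,-0.035,0,0,0,0.3],
    [0,0,-0.035,0,0,0,0.3],
  ],
  squeeze=60,
)

```text
time: 4.85
tool_pos: [0.4729, -0.3011, 0.1041]
tcp_rot: [0.979, -0.205, 0.001, 0.0]
contact_force: [-0.4, 0.6, 9.4]
width: 0.0355
grip_force: 58.9
```

Call:
play_rows(
  steps=[
    [0,0,0,0,0,0,0.4],
    [0,0,0,0,0,0,0.4],
    [0,0,0,0,0,0,0.4],
  ],
)

```text
time: 5.15
tool_pos: [0.4729, -0.3011, 0.1041]
tcp_rot: [0.979, -0.205, 0.001, 0.0]
contact_force: [-1.8, 1.2, 9.9]
width: 0.0356
grip_force: 58.9
```

Call:
play_rows(
  steps=[
    [0,0,-0.02,0,0,0,0.4],
    [0,0,-0.05,0,0,0,0.4],
    [0,0,-0.08,0,0,0,0.4],
    [0,0,-0.08,0,0,0,0.4],
    [0,0,-0.08,0,0,0,0.4],
  ],
)

```text
time: 5.65
tool_pos: [0.4717, -0.3003, 0.1816]
tcp_rot: [0.979, -0.205, -0.001, -0.0]
contact_force: [-0.1, 0.1, -2.4]
width: 0.0357
grip_force: 60.8
```

Run:
```python
from h import *
go(); a=optics.grab_frame("wrist")[180:420,130:430]; s=optics.grab_frame("scene"); c=cam("scene"); u,v=proj(c,[.473,-.301,.13]).astype(int); print(u,v)
b=cv2.resize(s[v-40:v+40,u-50:u+50],(375,300),interpolation=cv2.INTER_CUBIC)
cv2.imwrite("pics/w3.png",np.hstack([cv2.resize(a,(375,300)),b]))
```

```text
t 5.65 pos [ 0.4717 -0.3003  0.1816] yaw -23.62 tilt [-1.1e-03  9.0e-04 -1.0e+00] q [-0.66  0.03  1.96  0.    1.15  1.32] w 0.0357 F [-0.1  0.1 -2.4]
172 231
```

View pics/w3.png

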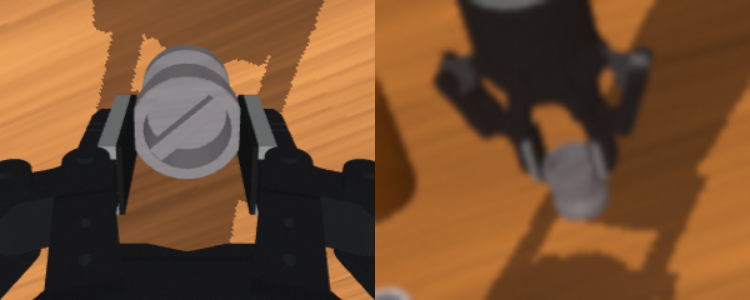

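The plug is held squarely. I carry it high towards the coupler, turning the tool by 90° on the way.

Call:
play_rows(
  steps=[
    [-0.005,-0.02,-0.036,0,0,-0.14,0.4],
    [-0.01,-0.04,-0.072,0,0,-0.28,0.4],
    [-0.015,-0.06,-0.108,0,0,-0.42,0.4],
    [-0.02,-0.08,-0.144,0,0,-0.56,0.4],
    [-0.025,-0.1,-0.18,0,0,-0.7,0.4],
  ],
)

```text
time: 6.25
tool_pos: [0.4888, -0.198, 0.3614]
tcp_rot: [0.989, 0.146, -0.002, -0.001]
contact_force: [0.3, 0.6, -1.7]
width: 0.0358
grip_force: 61.0
```

```bash
python3 -c "
from h import *
go((.516,.005,.36),66)"
```

```text
t 6.25 pos [ 0.4888 -0.198   0.3614] yaw 16.81 tilt [-0.004   0.0021 -1.    ] q [-0.49 -0.18  1.85  0.    1.47  0.79] w 0.0358 F [ 0.3  0.6 -1.7]
shift [ 0.0847 -0.1864  0.0017]
turn [-0.0044  0.0016 -0.8585]
```

Call:
play_rows(
  steps=[
    [0.017,-0.037,0,0,0,-0.14,0.4],
    [0.034,-0.074,0,0,0,-0.28,0.4],
    [0.051,-0.111,0,0,0,-0.42,0.4],
    [0.068,-0.149,0,0,0,-0.56,0.4],
    [0.085,-0.187,0,0,0,-0.7,0.4],
  ],
)

```text
time: 6.75
tool_pos: [0.5172, 0.0061, 0.36]
tcp_rot: [0.879, 0.477, -0.002, -0.001]
contact_force: [1.2, 0.4, -2.8]
width: 0.0357
grip_force: 61.2
```

Call:
play_rows(
  steps=[
    [0,0,0,0,0,-0.1,0.4],
    [0,0,0,0,0,-0.164,0.4],
    [0,0,0,0,0,-0.164,0.4],
    [0,0,0,0,0,-0.164,0.4],
    [0,0,0,0,0,-0.164,0.4],
  ],
)

```text
time: 7.25
tool_pos: [0.5176, 0.0041, 0.3618]
tcp_rot: [0.839, 0.544, -0.001, -0.001]
contact_force: [0.1, 1.0, -2.2]
width: 0.0358
grip_force: 61.2
```

Run:
```python
from h import *
import pickle
go(); st=bot.observe(); im=optics.grab_frame("wrist"); D={"st":st,"im":im}
for q in("coupler","plug","lever_left","lever_right","shuttle"):
    L=nets.silhouettes("wrist",q); D[q]=L; print(q,[(round(d["p"],2),np.round(d["bbox"])) for d in L])
pickle.dump(D,open("v1.pkl","wb")); cv2.imwrite("pics/w4.png",im)
```

```text
t 7.25 pos [0.5176 0.0041 0.3618] yaw 65.91 tilt [-1.8e-03  2.0e-04 -1.0e+00] q [-0.1  -0.2   1.87  0.    1.48  0.32] w 0.0358 F [ 0.1  1.  -2.2]
coupler [(0.87, array([252.,   0., 317., 187.]))]
plug [(0.93, array([239., 215., 321., 324.])), (0.63, array([392., 379., 405., 402.]))]
lever_left [(0.82, array([270.,   0., 293.,  46.]))]
lever_right [(0.73, array([273.,  98., 308., 184.]))]
shuttle [(0.97, array([127.,   0., 444., 193.])), (0.21, array([239., 216., 323., 321.]))]
```

View pics/w4.png

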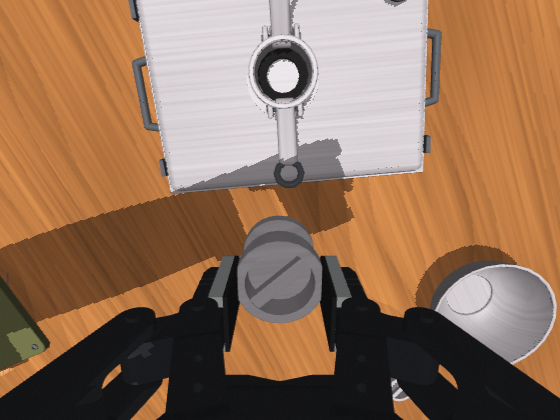

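The mouth is at (283,72), the right lever's ring at (289,172), and the held plug at about (280,270). The lever axis is turned some 3–5° from the tool. I take a second view for triangulation.

Call:
play_rows(
  steps=[
    [0.01,-0.04,0,0,0,0.035,0.4],
    [0.02,-0.08,0,0,0,0.07,0.4],
    [0.02,-0.08,0,0,0,0.07,0.4],
    [0.02,-0.08,0,0,0,0.07,0.4],
    [0.02,-0.08,0,0,0,0.07,0.4],
  ],
)

```text
time: 8.05
tool_pos: [0.4532, 0.055, 0.3633]
tcp_rot: [0.857, 0.515, 0.0, 0.0]
contact_force: [-0.2, 0.1, -2.5]
width: 0.0354
grip_force: 61.4
```

Run:
```python
from h import *
import pickle
go(); st=bot.observe(); im=optics.grab_frame("wrist"); D2={"st":st,"im":im}; D2["plug"]=nets.silhouettes("wrist","plug"); 
for q in("coupler","lever_left","lever_right"): D2[q]=nets.silhouettes("wrist",q)
pickle.dump(D2,open("v2.pkl","wb")); cv2.imwrite("pics/w5.png",im)
D1=pickle.load(open("v1.pkl","rb"))
def bore(im,g):
    gray=cv2.cvtColor(im,cv2.COLOR_BGR2GRAY); best=None
    for t in (80,100,120):
        m=(gray<t).astype(np.uint8); M=np.zeros_like(m); cv2.circle(M,tuple(int(x) for x in g),33,1,-1); m&=M
        cs,_=cv2.findContours(m,cv2.RETR_EXTERNAL,cv2.CHAIN_APPROX_NONE); c=max(cs,key=cv2.contourArea); h=cv2.convexHull(c); print(t,[np.round(x,1) for x in cv2.fitEllipse(h)])
        best=cv2.fitEllipse(h)[0] if t==100 else best
    return best
rays=[]
c1=cam("wrist",D1["st"]); c2=cam("wrist",st)
e1=bore(D1["im"],(283,72)); g=proj(c2,onz(c1,*e1,.179)); print(e1,g); e2=bore(im,g)
for c,e in((c1,e1),(c2,e2)): rays.append(ray(c,*e)); print(onz(c,*e,.179).round(4))
print(tri(rays))
for D,c in((D1,c1),(D2,c2)):
  for q in("lever_left","lever_right"):
    for d in D[q][:1]: 
        ys,xs=np.where(d["mask"]); print(q,[onz(c,xs[ys==r].mean(),r,.18).round(4) for r in (ys.min()+3,ys.max()-3)],np.round(d["bbox"]))
```

```text
t 8.05 pos [0.4532 0.055  0.3633] yaw 61.97 tilt [ 9.e-04 -2.e-04 -1.e+00] q [ 0.   -0.35  1.99 -0.    1.51  0.49] w 0.0354 F [-0.2  0.1 -2.5]
80 [array([282.5,  70.9]), array([56. , 59.5]), np.float64(5.8)]
100 [array([282.7,  70.7]), array([57.3, 61.4]), np.float64(0.7)]
120 [array([282.5,  70.8]), array([58.7, 62.2]), np.float64(5.5)]
(282.70361328125, 70.67387390136719) [389.04553679  93.96445956]
80 [array([387.6,  93.1]), array([51.3, 59.5]), np.float64(46.3)]
100 [array([388.3,  94. ]), array([54.6, 61. ]), np.float64(32.7)]
120 [array([388.4,  93.9]), array([55.3, 62. ]), np.float64(28.1)]
[0.5574 0.09   0.179 ]
[0.5569 0.0902 0.179 ]
(array([0.5574    , 0.09001941, 0.17746189]), [np.float64(5.765033724597761e-05), np.float64(5.7650337245863457e-05)])
lever_left [array([0.5715, 0.1278, 0.18  ]), array([0.5624, 0.1049, 0.18  ])] [270.   0. 293.  46.]
lever_right [array([0.5505, 0.0723, 0.18  ]), array([0.5299, 0.0166, 0.18  ])] [273.  98. 308. 184.]
lever_left [array([0.5787, 0.1416, 0.18  ]), array([0.5621, 0.1063, 0.18  ])] [376.   0. 401.  68.]
```

View pics/w5.png

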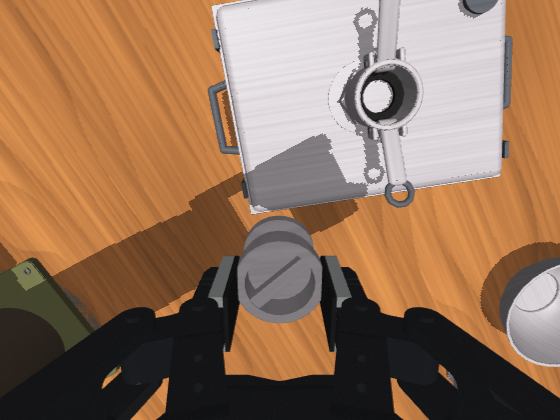

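Run:
```python
from h import *
import pickle
D1,D2=[pickle.load(open(f"v{i}.pkl","rb")) for i in(1,2)]
c1,c2=cam("wrist",D1["st"]),cam("wrist",D2["st"])
r,e=tri([ray(c1,289,172.5),ray(c2,400,193)]); print("ring",r.round(4),e)
m=np.array([.5572,.0901])
for p in(r[:2],onz(c1,289,172.5,.195)[:2],onz(c2,400,193,.195)[:2]):
    d=m-p; print("heading",np.degrees(np.arctan2(d[1],d[0])).round(2),np.linalg.norm(d).round(4))
# tank edge near: lid z=.1
for c,a,b in((c1,(172,192),(423,171)),(c2,(252,213),(500,176))):
    d=onz(c,*b,.1)-onz(c,*a,.1); print("edge heading+90",np.degrees(np.arctan2(d[1],d[0])).round(2)+90)
# plug in tool frame
i=optics.camera_info("wrist"); f=210/np.tan(np.radians(i["vfov"])/2); ct=(f,i["cx"],i["cy"],np.array(i["mount"]))
class Z:pass
for D in(D1,D2):
    cnt=contour(D["plug"][0]["mask"]); cnt=np.array([q for q in cnt if not(abs(q[0]-280)>33 and q[1]>240)])
    flip=np.diag([1,-1,-1,1.]); 
    cc=(f,i["cx"],i["cy"],flip@ct[3])  # tool frame with z up
    g=lambda q:edgecost(q,[(cc,cnt)])
    s=np.array([[0,0,-.104],[.003,0,-.104],[0,.003,-.104],[0,0,-.100]])
    x=minimize(g,s[0],method="Nelder-Mead",options=dict(initial_simplex=s,xatol=1e-5)); print("plug tool x,-y,-z",x.x.round(4),x.fun.round(3))
    x=minimize(lambda q:g([q[0],q[1],-.104]),[0,0],method="Nelder-Mead",options=dict(initial_simplex=s[:3,:2],xatol=1e-5)); print(x.x.round(4),x.fun.round(3))
go()
```

```text
ring [0.5341 0.0271 0.1951] [np.float64(0.00022054625155015772), np.float64(0.00022054625155029338)]
heading 69.84 0.0671
heading 69.9 0.0669
heading 69.82 0.0674
edge heading+90 70.85
edge heading+90 70.86
plug tool x,-y,-z [-0.0002  0.0009 -0.1055] 0.2
[0.0006 0.0009] 0.449
plug tool x,-y,-z [-0.002   0.0011 -0.1086] 0.214
[0.0004 0.0012] 2.497
t 8.3 pos [0.4533 0.0548 0.3628] yaw 61.94 tilt [-5.e-04 -1.e-04 -1.e+00] q [ 0.   -0.35  1.99 -0.    1.51  0.49] w 0.0357 F [-0.2 -0.4 -1.9]
```

Call:
play_rows(
  steps=[
    [0.03,0.028,0,0,0,-0.05,0.4],
    [0.06,0.057,0,0,0,-0.1,0.4],
    [0.08,0.0762,0.01,0,0,-0.139,0.4],
    [0.08,0.0762,0.04,0,0,-0.139,0.4],
    [0.08,0.0762,0.055,0,0,-0.139,0.4],
  ],
)

```text
time: 8.8
tool_pos: [0.5577, 0.09, 0.3047]
tcp_rot: [0.819, 0.573, -0.002, -0.001]
contact_force: [-0.5, -0.1, -3.3]
width: 0.0357
grip_force: 61.6
```

Call:
play_rows(
  steps=[
    [0,0,0,0,0,0,0.4],
    [0,0,0,0,0,0,0.4],
    [0,0,0,0,0,0,0.4],
  ],
)

```text
time: 9.1
tool_pos: [0.558, 0.0899, 0.3099]
tcp_rot: [0.82, 0.573, 0.001, 0.001]
contact_force: [0.3, 0.1, -2.3]
width: 0.0359
grip_force: 61.6
```

Run:
```python
from h import *
P=[]
go((.558,.0897,.30),69.9)
for k in("wrist","scene","top","scene"): 
    im=optics.grab_frame(k); P.append(bot.observe()["tool_pos"])
    if k=="wrist": w=im
    if k=="scene": s=im
print(np.mean(P,0).round(4))
c=cam("scene"); u,v=proj(c,[.557,.09,.2]).astype(int)
cv2.imwrite("pics/w6.png",np.hstack([cv2.resize(w[100:380,140:420],(400,400)),cv2.resize(s[v-45:v+45,u-45:u+45],(400,400),interpolation=cv2.INTER_CUBIC)]))
```

```text
t 9.1 pos [0.558  0.0899 0.3099] yaw 69.93 tilt [ 3.e-03  2.e-04 -1.e+00] q [ 0.06 -0.07  1.84 -0.    1.37  0.42] w 0.0359 F [ 0.3  0.1 -2.3]
shift [-0.0002  0.      0.0099]
turn [ 0.0028 -0.0012  0.0005]
[0.558  0.09   0.3098]
```

View pics/w6.png

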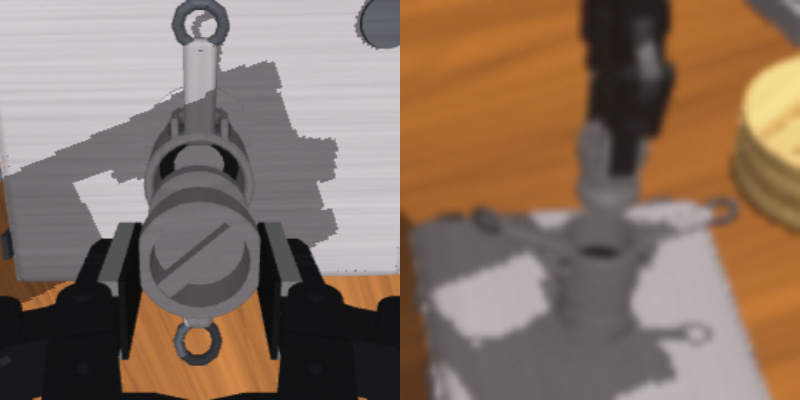

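The plug is above the mouth and centred: plug, mouth and both levers all lie at column 200 in the crop. I lower it gently.

Call:
play_rows(
  steps=[
    [0,0,0.01,0,0,0,0.4],
    [0,0,0.02,0,0,0,0.4],
    [0,0,0.025,0,0,0,0.4],
    [0,0,0.027,0,0,0,0.4],
    [0,0,0.027,0,0,0,0.4],
  ],
)

```text
time: 9.8
tool_pos: [0.5575, 0.09, 0.2801]
tcp_rot: [0.819, 0.573, -0.001, -0.0]
contact_force: [0.4, 0.4, -2.8]
width: 0.0356
grip_force: 61.6
```

Call:
play_rows(
  steps=[
    [0,0,0.001,0,0,0,0.4],
    [0,0,0.002,0,0,0,0.4],
    [0,0,0.003,0,0,0,0.4],
    [0,0,0.003,0,0,0,0.4],
  ],
)

```text
time: 10.2
tool_pos: [0.5577, 0.0901, 0.2779]
tcp_rot: [0.819, 0.573, -0.0, 0.0]
contact_force: [-0.8, 0.5, -1.9]
width: 0.0354
grip_force: 61.6
```

Call:
play_rows(
  steps=[
    [0,0,0.001,0,0,0,0.4],
    [0,0,0.002,0,0,0,0.4],
    [0,0,0.003,0,0,0,0.4],
    [0,0,0.003,0,0,0,0.4],
  ],
)

```text
time: 10.6
tool_pos: [0.5576, 0.09, 0.2747]
tcp_rot: [0.819, 0.573, -0.0, -0.0]
contact_force: [-0.6, -0.3, -1.9]
width: 0.0358
grip_force: 61.6
```

Call:
play_rows(
  steps=[
    [0,0,0.002,0,0,0,0.4],
    [0,0,0.004,0,0,0,0.4],
    [0,0,0.005,0,0,0,0.4],
    [0,0,0.005,0,0,0,0.4],
  ],
)

```text
time: 11.0
tool_pos: [0.5576, 0.09, 0.2696]
tcp_rot: [0.819, 0.573, -0.0, -0.0]
contact_force: [-0.1, -0.1, -3.0]
width: 0.0354
grip_force: 61.6
```

Call:
play_rows(
  steps=[
    [0,0,0.002,0,0,0,0.4],
    [0,0,0.004,0,0,0,0.4],
    [0,0,0.005,0,0,0,0.4],
    [0,0,0.005,0,0,0,0.4],
  ],
)

```text
time: 11.4
tool_pos: [0.5576, 0.0901, 0.2646]
tcp_rot: [0.819, 0.573, -0.0, -0.0]
contact_force: [-0.1, 0.1, -2.7]
width: 0.0352
grip_force: 61.6
```

Call:
play_rows(
  steps=[
    [0,0,0.001,0,0,0,0.4],
    [0,0,0.002,0,0,0,0.4],
    [0,0,0.002,0,0,0,0.4],
  ],
)

```text
time: 11.7
tool_pos: [0.5577, 0.0901, 0.2628]
tcp_rot: [0.819, 0.573, -0.0, -0.0]
contact_force: [-0.2, 0.2, -3.1]
width: 0.0355
grip_force: 61.6
```

Call:
play_rows(
  steps=[
    [0,0,0.001,0,0,0,0.4],
    [0,0,0.002,0,0,0,0.4],
    [0,0,0.002,0,0,0,0.4],
  ],
)

```text
time: 12.0
tool_pos: [0.5576, 0.0901, 0.2607]
tcp_rot: [0.819, 0.573, -0.0, -0.0]
contact_force: [-0.1, -0.0, -1.7]
width: 0.0357
grip_force: 61.6
```

Call:
play_rows(
  steps=[
    [0,0,0.001,0,0,0,0.4],
    [0,0,0.001,0,0,0,0.4],
  ],
)

```text
time: 12.2
tool_pos: [0.5576, 0.0901, 0.2598]
tcp_rot: [0.819, 0.573, -0.0, -0.0]
contact_force: [0.2, -0.3, -2.1]
width: 0.0352
grip_force: 61.6
```

Call:
play_rows(
  steps=[
    [0,0,0.001,0,0,0,0.4],
    [0,0,0.001,0,0,0,0.4],
  ],
)

```text
time: 12.4
tool_pos: [0.5576, 0.0901, 0.2587]
tcp_rot: [0.819, 0.573, -0.0, -0.0]
contact_force: [-0.7, -0.3, -3.2]
width: 0.0359
grip_force: 61.6
```

Call:
play_rows(
  steps=[
    [0,0,0.001,0,0,0,0.4],
    [0,0,0.001,0,0,0,0.4],
  ],
)

```text
time: 12.6
tool_pos: [0.5576, 0.0901, 0.2578]
tcp_rot: [0.819, 0.573, -0.0, -0.0]
contact_force: [0.4, 0.2, -2.3]
width: 0.0357
grip_force: 61.6
```

Call:
play_rows(
  steps=[
    [0,0,0.001,0,0,0,0.4],
    [0,0,0.001,0,0,0,0.4],
  ],
)

```text
time: 12.8
tool_pos: [0.5578, 0.0901, 0.2574]
tcp_rot: [0.819, 0.573, 0.0, 0.0]
contact_force: [-1.6, 0.9, 0.2]
width: 0.0356
grip_force: 61.9
```

Call:
play_rows(
  steps=[
    [0,0,0.001,0,0,0,0.4],
    [0,0,0.001,0,0,0,0.4],
  ],
)

```text
time: 13.0
tool_pos: [0.5578, 0.0902, 0.2572]
tcp_rot: [0.819, 0.573, 0.0, 0.0]
contact_force: [-3.3, 0.0, 4.7]
width: 0.0358
grip_force: 62.1
```

Call:
play_rows(
  steps=[
    [0,0,0.001,0,0,0,0.4],
    [0,0,0.001,0,0,0,0.4],
  ],
)

```text
time: 13.2
tool_pos: [0.5578, 0.0902, 0.2566]
tcp_rot: [0.819, 0.573, 0.0, 0.0]
contact_force: [-5.3, -0.1, 6.5]
width: 0.0355
grip_force: 62.3
```

Call:
play_rows(
  steps=[
    [0,-0.0004,0.001,0,0,0,0.4],
    [0,-0.0004,0.001,0,0,0,0.4],
  ],
)

```text
time: 13.4
tool_pos: [0.5577, 0.0903, 0.2563]
tcp_rot: [0.819, 0.573, 0.001, 0.0]
contact_force: [-4.4, -0.1, 9.0]
width: 0.0355
grip_force: 62.4
```

Call:
play_rows(
  steps=[
    [0,0,0.0008,0,0,0,0.4],
    [0,0,0.0008,0,0,0,0.4],
  ],
)

```text
time: 13.6
tool_pos: [0.5578, 0.0903, 0.2559]
tcp_rot: [0.819, 0.573, 0.001, 0.0]
contact_force: [-4.9, -1.2, 9.8]
width: 0.0358
grip_force: 62.6
```

Call:
play_rows(
  steps=[
    [0,-0.0002,0.001,0,0,0,0.4],
    [0,-0.0002,0.001,0,0,0,0.4],
  ],
)

```text
time: 13.8
tool_pos: [0.5577, 0.0903, 0.2554]
tcp_rot: [0.819, 0.573, 0.001, 0.001]
contact_force: [-5.0, -0.6, 11.6]
width: 0.0354
grip_force: 62.7
```

Call:
play_rows(
  steps=[
    [0,-0.0002,0.001,0,0,0,0.4],
    [0,-0.0002,0.001,0,0,0,0.4],
  ],
)

```text
time: 14.0
tool_pos: [0.5577, 0.0904, 0.255]
tcp_rot: [0.819, 0.573, 0.001, 0.001]
contact_force: [-6.3, -0.9, 14.1]
width: 0.0357
grip_force: 62.9
```

Call:
play_rows(
  steps=[
    [0,-0.0005,0.001,0,0,0,0.4],
    [0,-0.0005,0.001,0,0,0,0.4],
    [0,-0.0005,0.001,0,0,0,0.4],
    [0,-0.0005,0.001,0,0,0,0.4],
    [0,-0.0005,0.001,0,0,0,0.4],
  ],
)

```text
time: 14.5
tool_pos: [0.5576, 0.0904, 0.2547]
tcp_rot: [0.819, 0.573, 0.002, 0.001]
contact_force: [-6.2, -1.2, 15.3]
width: 0.0356
grip_force: 63.0
```

Call:
play_rows(
  steps=[
    [0,-0.0003,0.0007,0,0,0,0.4],
    [0,-0.0003,0.0007,0,0,0,0.4],
    [0,-0.0003,0.0007,0,0,0,0.4],
    [0,-0.0003,0.0007,0,0,0,0.4],
    [0,-0.0003,0.0007,0,0,0,0.4],
  ],
)

```text
time: 15.0
tool_pos: [0.5575, 0.0904, 0.2545]
tcp_rot: [0.819, 0.573, 0.002, 0.002]
contact_force: [-6.5, -0.7, 17.3]
width: 0.0354
grip_force: 63.1
```

The plug was pressed with about 19 N and held. I unload, let go and rise.

Call:
play_rows(
  steps=[
    [0,0,0,0,0,0,0.4],
    [0,0,0,0,0,0,0.4],
    [0,0,-0.0015,0,0,0,0.4],
    [0,0,-0.0025,0,0,0,0.4],
    [0,0,-0.0025,0,0,0,0.4],
  ],
)

```text
time: 15.5
tool_pos: [0.5574, 0.0904, 0.2546]
tcp_rot: [0.819, 0.573, 0.002, 0.002]
contact_force: [-1.0, -1.1, 8.7]
width: 0.0354
grip_force: 62.5
```

Call:
play_rows(
  steps=[
    [0,0,0,0,0,0,-0.2],
    [0,0,0,0,0,0,-0.2],
    [0,0,0,0,0,0,-0.2],
    [0,0,-0.01,0,0,0,-0.2],
    [0,0,-0.03,0,0,0,-0.2],
  ],
)

```text
time: 16.0
tool_pos: [0.5552, 0.0906, 0.2803]
tcp_rot: [0.819, 0.573, -0.002, -0.001]
contact_force: [0.8, -0.8, 0.8]
width: 0.0511
grip_force: 0.0
```

Call:
play_rows(
  steps=[
    [-0.02,0,-0.04,0,0,0,-1],
    [-0.04,0,-0.08,0,0,0,-1],
    [-0.06,0,-0.09,0,0,0,-1],
    [-0.06,0,-0.09,0,0,0,-1],
    [-0.06,0,-0.09,0,0,0,-1],
  ],
)

```text
time: 16.5
tool_pos: [0.5355, 0.0343, 0.372]
tcp_rot: [0.82, 0.573, 0.0, -0.0]
contact_force: [0.1, -0.7, -0.3]
width: 0.0852
grip_force: 0.0
```

Run:
```python
from h import *
go(); c=cam("wrist"); w=optics.grab_frame("wrist"); s=optics.grab_frame("scene")
for q in("plug","lever_left","lever_right"):
    for d in nets.silhouettes("wrist",q)[:2]: print(q,round(d["p"],2),np.round(d["bbox"]),onz(c,(d["bbox"][0]+d["bbox"][2])/2,(d["bbox"][1]+d["bbox"][3])/2,.192).round(4))
u,v=proj(c,[.5575,.0905,.193]); print(u,v)
cs=cam("scene"); a,b=proj(cs,[.557,.09,.18]).astype(int)
u,v=int(u),int(v); v0=max(0,v-100)
cv2.imwrite("pics/w7.png",np.hstack([cv2.resize(w[v0:v0+200,u-100:u+100],(400,400)),cv2.resize(s[b-40:b+40,a-40:a+40],(400,400),interpolation=cv2.INTER_CUBIC)]))
```

```text
t 16.5 pos [0.5355 0.0343 0.372 ] yaw 69.9 tilt [ 4.e-04  5.e-04 -1.e+00] q [-0.04 -0.16  1.82  0.    1.48  0.31] w 0.0852 F [ 0.1 -0.7 -0.3]
plug 0.96 [256.  95. 308. 152.] [0.5571 0.0904 0.192 ]
plug 0.65 [360. 382. 378. 397.] [ 0.552  -0.1517  0.192 ]
lever_left 0.91 [271.   0. 300.  87.] [0.577  0.1375 0.192 ]
lever_left 0.68 [268. 159. 297. 227.] [0.5406 0.0431 0.192 ]
lever_right 0.98 [266. 155. 297. 228.] [0.5405 0.0445 0.192 ]
282.2023269978808 123.41327321104058
```

View pics/w7.png

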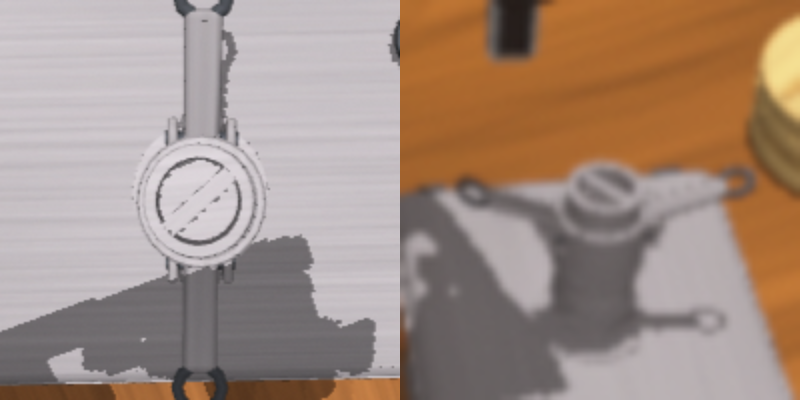

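The plug sits centred and upright in the mouth, and both levers are still open. I turn the tool 90° so that one finger stands over each lever.

Call:
play_rows(
  steps=[
    [0.02,0.0016,0,0,0,0.145,-1],
    [0.04,0.0016,0,0,0,0.29,-1],
    [0.06,0.0016,0,0,0,0.435,-1],
    [0.06,0.0016,0,0,0,0.58,-1],
    [0.06,0.0016,0,0,0,0.725,-1],
  ],
)

```text
time: 17.25
tool_pos: [0.5577, 0.0912, 0.3708]
tcp_rot: [0.97, 0.243, -0.001, -0.0]
contact_force: [0.3, -0.3, 0.7]
width: 0.0853
grip_force: 0.0
```

Call:
play_rows(
  steps=[
    [0,0,0,0,0,0.145,-1],
    [0,0,0,0,0,0.29,-1],
    [0,0,0,0,0,0.435,-1],
    [0,0,0,0,0,0.58,-1],
    [0,0,0,0,0,0.725,-1],
  ],
)

```text
time: 17.75
tool_pos: [0.5576, 0.0906, 0.3709]
tcp_rot: [0.993, -0.117, -0.001, 0.0]
contact_force: [0.5, 0.2, -0.6]
width: 0.0854
grip_force: 0.0
```

Call:
play_rows(
  steps=[
    [0,0,0,0,0,0.121,-1],
    [0,0,0.03,0,0,0.121,-1],
    [0,0,0.06,0,0,0.121,-1],
    [0,0,0.08,0,0,0.121,-1],
    [0,0,0.08,0,0,0.121,-1],
  ],
)

```text
time: 18.25
tool_pos: [0.5558, 0.0904, 0.287]
tcp_rot: [0.985, -0.174, -0.004, 0.001]
contact_force: [-0.2, -0.7, -1.4]
width: 0.0855
grip_force: 0.0
```

Call:
play_rows(
  steps=[
    [0,0,0,0,0,0,-1],
    [0,0,0,0,0,0,-1],
    [0,0,0,0,0,0,-1],
  ],
)

```text
time: 18.55
tool_pos: [0.5584, 0.0902, 0.2938]
tcp_rot: [0.985, -0.174, 0.001, -0.0]
contact_force: [0.6, -0.5, -0.1]
width: 0.0851
grip_force: 0.0
```

Run:
```python
from h import *
go((.5577,.0902,.26),-20.1); w=optics.grab_frame("wrist");cv2.imwrite("pics/w8.png",w)
for q in("plug","lever_left","lever_right"):
    for d in nets.silhouettes("wrist",q)[:2]: print(q,round(d["p"],2),np.round(d["bbox"]))
go((.5577,.0902,.26),-20.1)
```

```text
t 18.55 pos [0.5584 0.0902 0.2938] yaw -20.05 tilt [ 2.9e-03  2.0e-04 -1.0e+00] q [ 0.07 -0.06  1.85  0.    1.34  1.99] w 0.0851 F [ 0.6 -0.5 -0.1]
shift [-0.0007  0.0003  0.0338]
turn [-0.0012 -0.0027  0.0008]
plug 0.62 [244. 206. 316. 284.]
lever_left 0.82 [138. 222. 242. 263.]
t 18.75 pos [0.5579 0.0901 0.2928] yaw -20.07 tilt [ 1.3e-03  1.0e-04 -1.0e+00] q [ 0.07 -0.06  1.85  0.    1.34  1.99] w 0.0854 F [ 0.2 -0.1 -0.3]
shift [-0.0003 -0.      0.0328]
turn [-0.0006 -0.0012  0.0006]
```

View pics/w8.png

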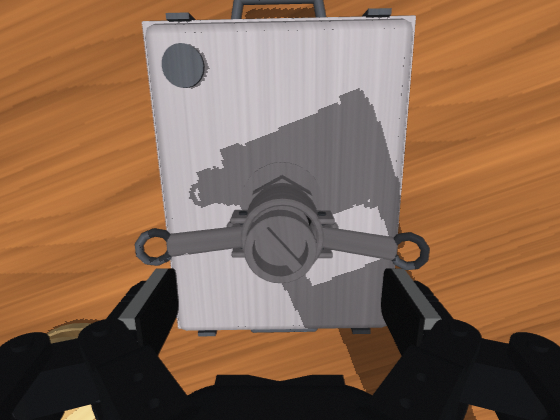

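The fingers straddle the plug symmetrically, above the levers; the rings are at (153,246) and (411,250). I descend and push both levers down.

Call:
play_rows(
  steps=[
    [0,0,0.015,0,0,0,-1],
    [0,0,0.028,0,0,0,-1],
    [0,0,0.032,0,0,0,-1],
    [0,0,0.035,0,0,0,-1],
    [0,0,0.035,0,0,0,-1],
  ],
)

```text
time: 19.25
tool_pos: [0.5574, 0.09, 0.256]
tcp_rot: [0.985, -0.174, -0.001, 0.0]
contact_force: [0.0, 0.4, 0.3]
width: 0.0855
grip_force: 0.0
```

Call:
play_rows(
  steps=[
    [0,0,0.002,0,0,0,-1],
    [0,0,0.004,0,0,0,-1],
    [0,0,0.006,0,0,0,-1],
    [0,0,0.008,0,0,0,-1],
  ],
)

```text
time: 19.65
tool_pos: [0.5578, 0.0901, 0.249]
tcp_rot: [0.985, -0.174, 0.0, -0.0]
contact_force: [-0.9, 0.2, 0.4]
width: 0.0853
grip_force: 0.0
```

Call:
play_rows(
  steps=[
    [0,0,0.002,0,0,0,-1],
    [0,0,0.004,0,0,0,-1],
    [0,0,0.006,0,0,0,-1],
    [0,0,0.008,0,0,0,-1],
  ],
)

```text
time: 20.05
tool_pos: [0.5582, 0.0901, 0.2417]
tcp_rot: [0.985, -0.174, 0.001, -0.0]
contact_force: [-0.6, -0.8, 5.2]
width: 0.0855
grip_force: 2.0
```

Call:
play_rows(
  steps=[
    [0,0,0.002,0,0,0,-1],
    [0,0,0.004,0,0,0,-1],
    [0,0,0.006,0,0,0,-1],
    [0,0,0.006,0,0,0,-1],
  ],
)

```text
time: 20.45
tool_pos: [0.5578, 0.09, 0.2347]
tcp_rot: [0.985, -0.174, 0.0, 0.0]
contact_force: [0.8, -0.2, 2.9]
width: 0.0853
grip_force: 1.7
```

Call:
play_rows(
  steps=[
    [0,0,0.002,0,0,0,-1],
    [0,0,0.004,0,0,0,-1],
    [0,0,0.006,0,0,0,-1],
    [0,0,0.006,0,0,0,-1],
  ],
)

```text
time: 20.85
tool_pos: [0.5577, 0.09, 0.2286]
tcp_rot: [0.985, -0.174, 0.0, 0.0]
contact_force: [1.3, -1.1, 3.2]
width: 0.0857
grip_force: 2.0
```

Call:
play_rows(
  steps=[
    [0,0,0.002,0,0,0,-1],
    [0,0,0.004,0,0,0,-1],
    [0,0,0.005,0,0,0,-1],
    [0,0,0.005,0,0,0,-1],
  ],
)

```text
time: 21.25
tool_pos: [0.5576, 0.0901, 0.2236]
tcp_rot: [0.985, -0.174, -0.0, -0.0]
contact_force: [0.7, 0.0, 3.2]
width: 0.0854
grip_force: 1.3
```

Run:
```python
from h import *
go(); w=optics.grab_frame("wrist"); s=optics.grab_frame("scene")
cs=cam("scene"); a,b=proj(cs,[.557,.09,.17]).astype(int)
cv2.imwrite("pics/w9.png",np.hstack([cv2.resize(w[120:400,100:460],(450,350)),cv2.resize(s[b-40:b+40,a-40:a+40],(350,350),interpolation=cv2.INTER_CUBIC)]))
```

```text
t 21.25 pos [0.5576 0.0901 0.2236] yaw -20.07 tilt [-2.e-04  1.e-04 -1.e+00] q [0.07 0.   1.92 0.   1.22 1.99] w 0.0854 F [0.7 0.  3.2]
```

View pics/w9.png

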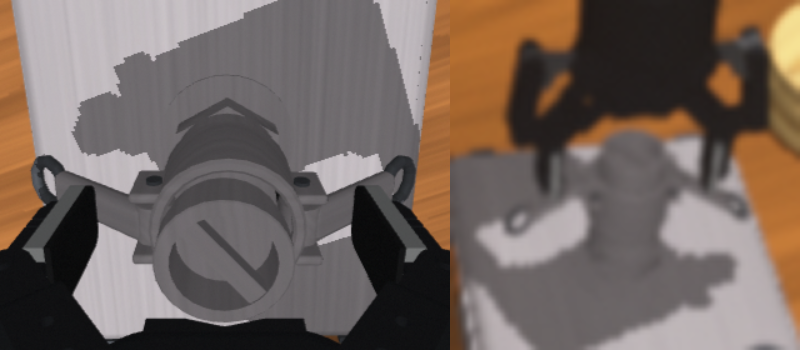

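Both levers hang below level and symmetric, at about 1.1 rad by geometry. I continue into cam engagement.

Call:
play_rows(
  steps=[
    [0,0,0.001,0,0,0,-1],
    [0,0,0.002,0,0,0,-1],
    [0,0,0.003,0,0,0,-1],
    [0,0,0.003,0,0,0,-1],
  ],
)

```text
time: 21.75
tool_pos: [0.5575, 0.0901, 0.2206]
tcp_rot: [0.985, -0.174, -0.0, 0.0]
contact_force: [0.2, -0.5, 3.5]
width: 0.0856
grip_force: 1.4
```

Call:
play_rows(
  steps=[
    [0,0,0.001,0,0,0,-1],
    [0,0,0.002,0,0,0,-1],
    [0,0,0.003,0,0,0,-1],
    [0,0,0.003,0,0,0,-1],
  ],
)

```text
time: 22.15
tool_pos: [0.5576, 0.0901, 0.2176]
tcp_rot: [0.985, -0.174, -0.0, 0.0]
contact_force: [0.8, 0.4, 3.5]
width: 0.0855
grip_force: 1.3
```

Call:
play_rows(
  steps=[
    [0,0,0.001,0,0,0,-1],
    [0,0,0.002,0,0,0,-1],
    [0,0,0.003,0,0,0,-1],
    [0,0,0.003,0,0,0,-1],
  ],
)

```text
time: 22.55
tool_pos: [0.5577, 0.0901, 0.2147]
tcp_rot: [0.985, -0.174, -0.0, 0.0]
contact_force: [0.7, 0.1, 3.1]
width: 0.0855
grip_force: 1.5
```

Call:
play_rows(
  steps=[
    [0,0,0.001,0,0,0,-1],
    [0,0,0.002,0,0,0,-1],
    [0,0,0.003,0,0,0,-1],
    [0,0,0.003,0,0,0,-1],
  ],
)

```text
time: 22.95
tool_pos: [0.5576, 0.09, 0.2117]
tcp_rot: [0.985, -0.174, -0.0, 0.0]
contact_force: [0.6, -0.0, 3.0]
width: 0.0853
grip_force: 1.4
```

Call:
play_rows(
  steps=[
    [0,0,0.001,0,0,0,-1],
    [0,0,0.002,0,0,0,-1],
    [0,0,0.003,0,0,0,-1],
    [0,0,0.003,0,0,0,-1],
  ],
)

```text
time: 23.35
tool_pos: [0.5576, 0.09, 0.2086]
tcp_rot: [0.985, -0.174, -0.0, 0.0]
contact_force: [0.7, -0.2, 2.5]
width: 0.0853
grip_force: 1.3
```

Call:
play_rows(
  steps=[
    [0,0,0.001,0,0,0,-1],
    [0,0,0.002,0,0,0,-1],
    [0,0,0.003,0,0,0,-1],
    [0,0,0.003,0,0,0,-1],
  ],
)

```text
time: 23.75
tool_pos: [0.5576, 0.0901, 0.2056]
tcp_rot: [0.985, -0.174, -0.0, 0.0]
contact_force: [0.5, -0.4, 3.2]
width: 0.085
grip_force: 1.4
```

Call:
play_rows(
  steps=[
    [0,0,0.001,0,0,0,-1],
    [0,0,0.002,0,0,0,-1],
    [0,0,0.003,0,0,0,-1],
    [0,0,0.003,0,0,0,-1],
  ],
)

```text
time: 24.15
tool_pos: [0.5577, 0.0901, 0.2028]
tcp_rot: [0.985, -0.174, -0.0, 0.0]
contact_force: [0.1, -0.4, 2.0]
width: 0.0855
grip_force: 1.4
```

Call:
play_rows(
  steps=[
    [0,0,0.001,0,0,0,-1],
    [0,0,0.002,0,0,0,-1],
    [0,0,0.003,0,0,0,-1],
    [0,0,0.003,0,0,0,-1],
  ],
)

```text
time: 24.55
tool_pos: [0.5576, 0.09, 0.1997]
tcp_rot: [0.985, -0.174, -0.0, 0.0]
contact_force: [0.5, 0.3, 2.2]
width: 0.0855
grip_force: 1.5
```

Call:
play_rows(
  steps=[
    [0,0,0,0,0,0,-0.95],
    [0,0,0,0,0,0,-0.9],
    [0,0,0,0,0,0,-0.86],
    [0,0,0,0,0,0,-0.82],
    [0,0,0,0,0,0,-0.82],
  ],
  squeeze=25,
)

```text
time: 25.05
tool_pos: [0.5576, 0.0901, 0.1997]
tcp_rot: [0.985, -0.174, -0.0, 0.0]
contact_force: [0.7, 0.4, 1.9]
width: 0.0778
grip_force: 1.2
```

Call:
play_rows(
  steps=[
    [0,0,0,0,0,0,-0.78],
    [0,0,0,0,0,0,-0.74],
    [0,0,0,0,0,0,-0.7],
    [0,0,0,0,0,0,-0.66],
    [0,0,0,0,0,0,-0.66],
  ],
)

```text
time: 25.55
tool_pos: [0.5576, 0.0901, 0.1997]
tcp_rot: [0.985, -0.174, -0.0, 0.0]
contact_force: [0.8, 0.7, 1.3]
width: 0.0712
grip_force: 1.0
```

Call:
play_rows(
  steps=[
    [0,0,0,0,0,0,-0.62],
    [0,0,0,0,0,0,-0.58],
    [0,0,0,0,0,0,-0.54],
    [0,0,0,0,0,0,-0.5],
    [0,0,0,0,0,0,-0.5],
  ],
)

```text
time: 26.05
tool_pos: [0.5576, 0.0901, 0.1998]
tcp_rot: [0.985, -0.174, -0.0, -0.0]
contact_force: [0.3, 0.3, 2.7]
width: 0.0638
grip_force: 1.2
```

Call:
play_rows(
  steps=[
    [0,0,0,0,0,0,-0.47],
    [0,0,0,0,0,0,-0.44],
    [0,0,0,0,0,0,-0.4],
    [0,0,0,0,0,0,-0.35],
    [0,0,0,0,0,0,-0.35],
  ],
)

```text
time: 26.55
tool_pos: [0.5574, 0.0894, 0.2002]
tcp_rot: [0.985, -0.174, -0.0, 0.001]
contact_force: [-3.6, -4.0, 5.4]
width: 0.0597
grip_force: 26.4
```

Call:
play_rows(
  steps=[
    [0,0,0,0,0,0,-0.25],
    [0,0,0,0,0,0,-0.25],
    [0,0,0,0,0,0,-0.25],
    [0,0,0,0,0,0,-0.25],
    [0,0,0,0,0,0,-0.25],
  ],
  squeeze=32,
)

```text
time: 27.05
tool_pos: [0.5574, 0.0894, 0.2003]
tcp_rot: [0.985, -0.174, -0.0, 0.001]
contact_force: [-3.6, -3.8, 5.1]
width: 0.0596
grip_force: 33.1
```

Call:
play_rows(
  steps=[
    [0,0,0,0,0,0,-0.5],
    [0,0,0,0,0,0,-0.8],
    [0,0,0,0,0,0,-1],
    [0,0,0,0,0,0,-1],
    [0,0,0,0,0,0,-1],
  ],
)

```text
time: 27.55
tool_pos: [0.5576, 0.0901, 0.1998]
tcp_rot: [0.985, -0.174, -0.0, -0.0]
contact_force: [0.4, -0.1, 0.9]
width: 0.0851
grip_force: 0.0
```

Call:
play_rows(
  steps=[
    [0,0,-0.03,0,0,0,-1],
    [0,0,-0.07,0,0,0,-1],
    [-0.03,0,-0.11,0,0,0,-1],
    [-0.06,0,-0.13,0,0,0,-1],
    [-0.06,0,-0.13,0,0,0,-1],
  ],
)

```text
time: 28.05
tool_pos: [0.5008, 0.1117, 0.3349]
tcp_rot: [0.985, -0.173, 0.004, -0.001]
contact_force: [0.0, -0.4, -0.3]
width: 0.0853
grip_force: 0.0
```

Run:
```python
from h import *
go(); c=cam("wrist"); w=optics.grab_frame("wrist"); s=optics.grab_frame("scene")
for q in("plug","lever_left","lever_right"):
    for d in nets.silhouettes("wrist",q)[:2]: print(q,round(d["p"],2),np.round(d["bbox"]))
cs=cam("scene"); a,b=proj(cs,[.557,.09,.16]).astype(int); u,v=proj(c,[.557,.09,.16]).astype(int); v0=max(0,v-90)
cv2.imwrite("pics/w10.png",np.hstack([cv2.resize(w[v0:v0+180,u-90:u+90],(400,400)),cv2.resize(s[b-35:b+35,a-35:a+35],(400,400),interpolation=cv2.INTER_CUBIC)]))
```

```text
t 28.05 pos [0.5008 0.1117 0.3349] yaw -19.97 tilt [ 0.008   0.0015 -1.    ] q [ 0.11 -0.21  1.92  0.    1.42  2.03] w 0.0853 F [ 0.  -0.4 -0.3]
plug 0.79 [252.  97. 316. 162.]
plug 0.61 [233.  86. 326. 161.]
lever_left 0.65 [241. 114. 247. 132.]
lever_left 0.56 [236.  86. 332. 164.]
lever_right 0.66 [318. 116. 332. 136.]
```

View pics/w10.png

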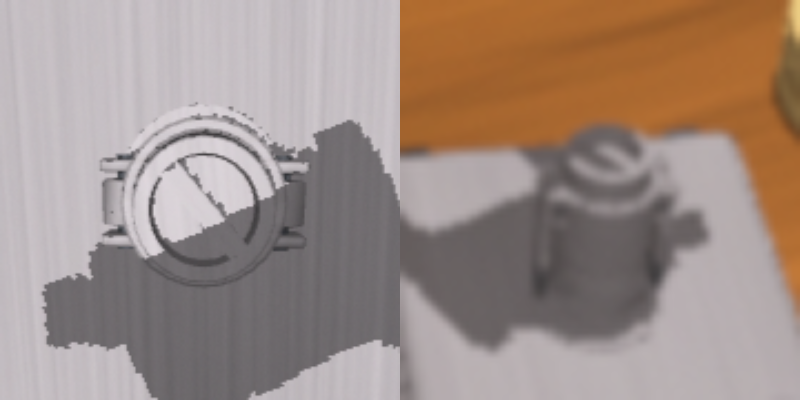

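Both levers lie straight down and symmetric along the body. The closing gripper stopped hard at 59.6 mm over them, at both 26 and 33 N. The plug is upright and centred, with its collar just proud of the mouth. I hand the job in.

```bash
python3 -c "
from h import *
print(workorder.sign_off())"
```

```text
the job is handed in; nothing more can be done
None
```

The job is handed in: I pressed the plug onto the gasket with about 19 N, swung both cam arms down together until they stopped at home, and left the bowl, steamer and bottle untouched. The sign-off gave no verdict.

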